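# Weigh out bulbs on the spring scale

### The job

Draw the red chock out from under the spring scale's pan and stand it upright in the green drip tray. Then take the scoop by its blue handle, pour its bulbs into the pan until their weight has brought the pan right down onto its stop, and set the scoop back, upright, on the middle of its wooden board. No bulb may end up anywhere but in the pan or the scoop, and the seedling pot, the label holder and the terracotta pot must stay as they are.

Things in the scene. Friction and masses are not known exactly. Their poses are not given: they have to be found in the camera images.
- scale: Fixed blue spring scale. Origin on the bench under the centre of its round pan; +x points from pan to column, z up. Column 50 mm wide, 245 mm high, at x 106 to 156 mm. Foot plate 12 mm high at x 10 to 170, y -80 to 80; rubber-topped stop post 45 mm high at x 30. Below the pan's -x half the bench is open: there the chock stands at the start.
- pan (a joint): Downward travel (m) of the spring-hung round aluminium pan: 0 = raised by its spring, 0.025 = down on its hard stop. It sinks with load and needs at least four of the five bulbs to reach the stop (three end over 2 mm short). With the chock beneath it sinks 3 mm at most.
- pan_floor (a point): Centre of the pan's inner floor; moves with the pan. Pan: outer diameter 160 mm at the rim, 148 at the bottom, wall 4 mm, height 55. Raised, its underside is 70, this floor 75 and its rim 125 mm above the bench.
- chock: Loose red chock, 100 g, 110 mm long (x), 40 wide (y). Origin at the centre of its underside, z up. Its thick block (x -5 to 55 mm, 67 high) starts under the pan with 3 mm of room above; a beam 20 mm high joins it to an upright tab outside the pan. Draw it straight out along its own -x (the scale's -x too), at least 75 mm, before lifting.
- chock_tab (a point): Middle of the graspable part of the chock's upright tab, 103 mm above the underside at x -37 of the chock. Tab: 36 mm long in x, only 16 mm thick in y, up to 126 mm high; pinch it across the chock's y from above. Axes as the chock's.
- tray: Fixed open green drip tray, 165 x 125 mm outside (x, y), walls 5 mm, 28 mm high, inner floor 5 mm above the bench. Origin at the centre of its underside. It and the seedling pot swap places from start to start.
- board: Fixed pale wooden board, 220 x 150 x 12 mm (x, y, z), the scoop's home. Origin at the centre of its underside on the bench. The scoop starts on it with its x along the board's x.
- scoop: Loose white trough scoop, about 220 g. Origin on its flat underside below the handle; +x points to its open mouth, z up. Flat floor 4 mm thick, x -75 to 55 mm, then a ramp rising 15 degrees to the lip. Inner width 84 mm, outer 92, walls about 55 high, closed at the back. Held level it keeps the bulbs; tipped mouth-down some 45 degrees they roll out.
- scoop_handle (a point): Middle of the scoop's blue handle bar, 108 mm above the underside at x 0. Bar: 12 mm thick in x, 92 long in y (82 clear between its uprights), from 95 to 121 mm high; pinch it across the scoop's x from above. Axes as the scoop's.
- scoop_lip (a point): Middle of the scoop's pouring lip, at x 111 mm, 19 mm above the underside. Axes as the scoop's.
- bulb0_center (a point): Centre of flower bulb 0: brown, loose, 38 mm wide, 40 mm high, about 37 g; the five start in the scoop.
- bulb1_center (a point): Centre of flower bulb 1: brown, loose, 38 mm wide, 40 mm high, about 37 g; the five start in the scoop.
- bulb2_center (a point): Centre of flower bulb 2: brown, loose, 38 mm wide, 40 mm high, about 37 g; the five start in the scoop.
- bulb3_center (a point): Centre of flower bulb 3: brown, loose, 38 mm wide, 40 mm high, about 37 g; the five start in the scoop.
- bulb4_center (a point): Centre of flower bulb 4: brown, loose, 38 mm wide, 40 mm high, about 37 g; the five start in the scoop.
- plant: Bystander: black pot of seedlings, 90 mm wide, 80 mm high, leaves to about 115 mm; origin at the centre of its underside.
- label_jar: Bystander: terracotta-coloured holder with white plant labels, 68 mm wide, 70 mm high, labels to 112 mm; origin at the centre of its underside.
- terracotta_pot: Bystander: terracotta pot of soil, 94 mm wide, 80 mm high; origin at the centre of its underside.

How it is judged:
On the way, in this order (a step that is already met when the one before it is completed fails the run):
1. the chock stands upright in the green tray (x of chock in the frame of tray between -0.045 and 0.045 m and y of chock in the frame of tray between -0.045 and 0.045 m and z of chock in the frame of tray between -0.002 and 0.014 m and angle between chock's own z axis and vertical below 0.17 rad and linear speed of chock below 0.03 m/s), for 0.2 s.
2. the scoop has been lifted clear of its board, with the pan still up (height (world z) of scoop above 0.05 m and value of joint pan below 0.01 m), for 0.1 s.
3. the pan is down on its stop (value of joint pan above 0.0235 m), for 0.2 s.
At the end, for the whole second after the job is handed in: Pan still and on its stop (travel over 23.5 of 25 mm); every bulb in pan or scoop; chock standing in the green tray, within 45 mm of its middle each way, tilt under 10 deg; scoop on the board, tilt under 7 deg, origin within 50 mm along and 45 mm across of its middle; all at rest (all of step 1 and value of joint pan above 0.0235 m and velocity of joint pan between -0.01 and 0.01 m/s and x of scoop in the frame of board between -0.05 and 0.05 m and y of scoop in the frame of board between -0.045 and 0.045 m and z of scoop in the frame of board between 0.006 and 0.019 m and angle between scoop's own z axis and vertical below 0.12 rad and linear speed of scoop below 0.03 m/s and ((horizontal distance between bulb0_center and pan_floor below 0.075 m and z of bulb0_center in the frame of pan_floor between 0 and 0.065 m) or (x of bulb0_center in the frame of scoop between -0.075 and 0.11 m and y of bulb0_center in the frame of scoop between -0.046 and 0.046 m and z of bulb0_center in the frame of scoop between 0 and 0.08 m)) and ((horizontal distance between bulb1_center and pan_floor below 0.075 m and z of bulb1_center in the frame of pan_floor between 0 and 0.065 m) or (x of bulb1_center in the frame of scoop between -0.075 and 0.11 m and y of bulb1_center in the frame of scoop between -0.046 and 0.046 m and z of bulb1_center in the frame of scoop between 0 and 0.08 m)) and ((horizontal distance between bulb2_center and pan_floor below 0.075 m and z of bulb2_center in the frame of pan_floor between 0 and 0.065 m) or (x of bulb2_center in the frame of scoop between -0.075 and 0.11 m and y of bulb2_center in the frame of scoop between -0.046 and 0.046 m and z of bulb2_center in the frame of scoop between 0 and 0.08 m)) and ((horizontal distance between bulb3_center and pan_floor below 0.075 m and z of bulb3_center in the frame of pan_floor between 0 and 0.065 m) or (x of bulb3_center in the frame of scoop between -0.075 and 0.11 m and y of bulb3_center in the frame of scoop between -0.046 and 0.046 m and z of bulb3_center in the frame of scoop between 0 and 0.08 m)) and ((horizontal distance between bulb4_center and pan_floor below 0.075 m and z of bulb4_center in the frame of pan_floor between 0 and 0.065 m) or (x of bulb4_center in the frame of scoop between -0.075 and 0.11 m and y of bulb4_center in the frame of scoop between -0.046 and 0.046 m and z of bulb4_center in the frame of scoop between 0 and 0.08 m))); the robot touches nothing.
It fails at once if the seedling pot is shifted over 25 mm or tipped over 20 degrees (distance of plant from where it was at the start of the episode above 0.025 m or angle between plant's own z axis and vertical above 0.35 rad).
It fails at once if the label holder is shifted over 25 mm or tipped over 20 degrees (distance of label_jar from where it was at the start of the episode above 0.025 m or angle between label_jar's own z axis and vertical above 0.35 rad).
It fails at once if the terracotta pot is shifted over 25 mm or tipped over 20 degrees (distance of terracotta_pot from where it was at the start of the episode above 0.025 m or angle between terracotta_pot's own z axis and vertical above 0.35 rad).
It also fails if it takes over 72 s, if anything falls off the work surface, if the arm or the gripper's body presses on something with over 40 N, if the wrist force passes 120 N, or if a joint passes its speed limit or range.

### The arm

A 6-joint arm with a two-finger parallel gripper is mounted at the origin on the work surface. World frame = base frame: x ahead of the robot, y to its left, z up, the work surface at z = 0. Lengths are in m, angles in rad, forces in N, time in s.
With the tool pointing down it reaches from about 0.425 to 0.95 m from the base axis. Payload 3.5 kg.
Tool frame: the origin (TCP) lies between the finger pads; the fingertips stand 14 mm ahead of it and the grasp point (between the pads) lies 5 mm behind it; z points along the fingers, y is the direction in which the jaws open and shut (so a half turn about z gives the same grasp; the last joint's range is limited). The gripper opens to 85 mm and grips with 20 to 120 N. Pads are 22 mm wide; open, the fingers measure 114 mm over their backs; the gripper's body (76 mm by 85 mm) begins 54 mm behind the grasp point. The pads swing forward as they close: fully open they stand 13 mm farther back than shut.
Start: joints at [1.085, 0.286, 1.577, -0, 1.279, -0.15], TCP at [0.222, 0.637, 0.245] pointing down, gripper open.
Joint ranges: [-2.77, 2.77], [-0.9, 2.22], [0.21, 2.48], [-1.53, 4.67], [0.24, 2.81], [-2.84, 2.84]. Speed limits (rad/s): [2.79, 2.79, 3.14, 3.14, 3.14, 3.14].

### API

Orientations are given as a unit quaternion [x, y, z, w].
In Python, from plant import ctrl gives the robot as it stands. The module is installed in compiled form; this text tells all that it offers.
- The arm moves only by the tool servo_tool, never from a script. Its argument "increments" is text: rows parted by semicolons, each of 7 numbers parted by spaces: the turn, a rotation vector about the tool's x, y, z in rad, then the shift along the tool's x, y, z in cm, then the finger opening in cm, from 0 to 8.54. In form: ax ay az dx dy dz claw; .... A call has 1 to 10 rows; each row is the pose to reach, as a shift and turn from the pose commanded when the call began, along the tool's axes at that moment; what a row does not reach only later rows make up. A row lasts 1/12 s, in which the tool goes at most 41.7 mm and 7.16 degrees, less where a joint would pass 70% of its speed; a pose out of reach is approached as far as the arm can. A call with a gripper value outside its range is refused whole. The fingers move at their own pace and stop on an object; "grip_force" is the grip in N (left out, the last holds). Time passes only in rows, so rows that repeat a pose let the fingers close. It gives the time, the measured TCP pose, the force and the opening at its end, in the units of the state.
- ctrl.get_state(): the state, without advancing time (a new reading comes with each control period).
- ctrl.read_camera(name): name is "side" or "top" or "wrist"; returns (picture, depth): 384x512x3 uint8, red, green, blue; 384x512 float32, m along the optical axis (not along the pixel's ray), 0 where there is no reading.
- ctrl.camera_info(name): a dict with "camera_matrix" (3x3 intrinsics, pixels), "D" ([k1, k2, p1, p2, k3] as OpenCV has them; the pictures are not rectified), "world_to_cam" (4x4, takes a point from world to camera coordinates). Camera axes: x right, y down, z forward; pixel columns grow to the right and rows downward; lengths in m; the calibration is good to about 2 mm. A picture is of the moment at which its call begins: read the wrist's pose just before it. camera_info takes no time and is no camera call; for the wrist camera it gives the pose at the moment of the call.
- ctrl.sign_off(): hands the job in, once; it reports no verdict.
The state is a dict: "time": time; "qpos": joint angles; "dq": joint speeds; "joint_efforts": joint torques, N m; "eef_pos": TCP position; "tcp_rot": TCP orientation; "contact_force": force on the tool from outside, world axes, zero at the start; "wrist_torque": the same for the moment, N m; "opening": opening from 0.0 (shut) to 1.0 (fully open).
Only numpy, scipy, OpenCV 4.12 (cv2) and the standard library are available. Lean on these libraries where they do the work, as an engineer would, in place of code of your own. Each camera call takes 0.05 s, during which the arm holds its last target.

## Working session

There is one attempt and no reset: what is moved stays moved. The work goes in short steps, Python scripts to look and compute and a tool call to move; the robot and the scene stay as the last step left them, time stands still between calls to the robot, and variables do not carry over. Pictures are saved under pics/ and viewed, and the job is handed in when it is done.

Besides the shell and the picture viewer there is one more tool, called after ">>>" by a JSON object that holds its "fn" and its "kwargs". servo_tool: Moves the arm, as the interface text tells. Its arguments: {"type":"object","properties":{"increments":{"type":"string"},"grip_force":{"type":"number"}},"required":["increments"]}

```bash
mkdir -p pics; cat > h.py <<'E'
import numpy as np, cv2
from scipy.spatial.transform import Rotation as R
from plant import ctrl
def snap(n,f):
    info=ctrl.camera_info(n); p,d=ctrl.read_camera(n)
    cv2.imwrite(f'pics/{f}.png',p[:,:,::-1]); np.savez(f'pics/{f}.npz',p=p,d=d,K=info['camera_matrix'],D=info['D'],T=info['world_to_cam'])
def load(f): return np.load(f'pics/{f}.npz')
def px2w(z,u,v,depth=None,plane=None):
    n=cv2.undistortPoints(np.array([[[u,v]]],float),np.array(z['K'],float),np.array(z['D'],float))[0,0]
    Ti=np.linalg.inv(z['T']); r=np.array([n[0],n[1],1.])
    if plane is not None:
        o=Ti[:3,3]; dd=Ti[:3,:3]@r; return o+dd*(plane-o[2])/dd[2]
    d=z['d'][int(round(v)),int(round(u))] if depth is None else depth
    return (Ti@np.r_[r*d,1])[:3]
def cloud(z):
    d=z['d']; H,W=d.shape
    uu,vv=np.meshgrid(np.arange(W),np.arange(H))
    n=cv2.undistortPoints(np.stack([uu,vv],-1).reshape(-1,1,2).astype(float),np.array(z['K'],float),np.array(z['D'],float)).reshape(H,W,2)
    P=np.dstack([n[...,0]*d,n[...,1]*d,d]); Ti=np.linalg.inv(z['T'])
    return P@Ti[:3,:3].T+Ti[:3,3]
E
python3 - <<'E'
from h import *
for n in('top','side','wrist'): snap(n,n+'0')
s=ctrl.get_state();print(s)
for n in('top','side'):
    T=np.linalg.inv(ctrl.camera_info(n)['world_to_cam']);print(n,T.round(3))
E
```

```text
{'time': 0.15, 'qpos': array([ 1.08501819e+00,  2.87005207e-01,  1.57784068e+00,  3.48412591e-06,
        1.27858973e+00, -1.50015230e-01]), 'dq': array([-0.00064251, -0.00217   , -0.00828286,  0.00231898,  0.00017175,
        0.0002648 ]), 'joint_efforts': array([ 6.44053380e-04, -4.06605864e+01, -2.93142378e+01, -1.77218576e-04,
        3.93053982e-03, -1.79975501e-08]), 'eef_pos': array([0.22215866, 0.63688261, 0.24423623]), 'tcp_rot': array([ 1.67094387e-01,  9.85940473e-01, -8.74788640e-04, -2.89610810e-04]), 'contact_force': array([-0.73579353,  0.051785  , -0.22868532]), 'wrist_torque': array([ 0.05722196,  0.01119621, -0.00631695]), 'opening': 0.9974329342757002}
top [[-4.000e-03 -9.840e-01  1.780e-01  2.970e-01]
 [-1.000e+00  1.000e-03 -2.000e-02  3.000e-02]
 [ 1.900e-02 -1.780e-01 -9.840e-01  1.618e+00]
 [ 0.000e+00  0.000e+00  0.000e+00  1.000e+00]]
side [[ 0.787 -0.464  0.407  0.01 ]
 [-0.617 -0.608  0.499 -0.645]
 [ 0.016 -0.644 -0.765  1.112]
 [ 0.     0.     0.     1.   ]]
```

View pics/top0.png

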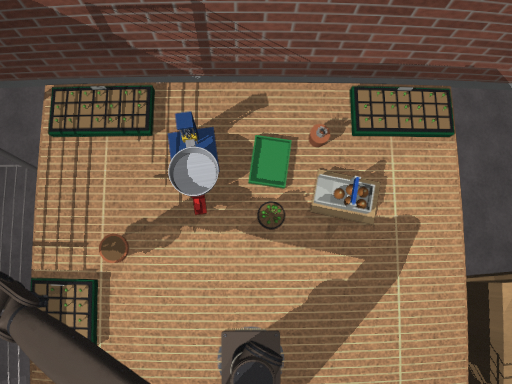

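View pics/side0.png

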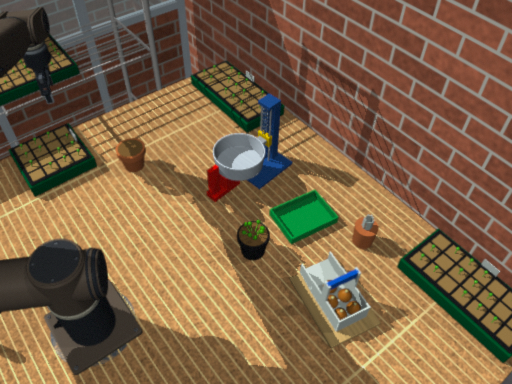

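View pics/wrist0.png

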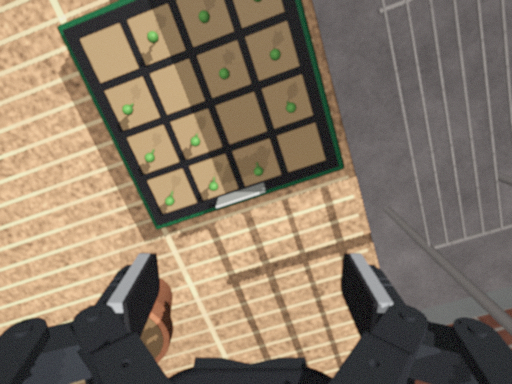

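```bash
python3 - <<'E'
from h import *
z=load('top0');p=z['p'];C=cloud(z)
a=p[130:235,160:230];b=p[120:235,240:390]
cv2.imwrite('pics/c1.png',cv2.resize(a[:,:,::-1],None,fx=5.5,fy=5.5,interpolation=2))
cv2.imwrite('pics/c2.png',cv2.resize(b[:,:,::-1],None,fx=5,fy=5,interpolation=2))
hsv=cv2.cvtColor(p,cv2.COLOR_RGB2HSV);h,s,v=[hsv[...,i].astype(int) for i in range(3)]
def rep(n,m):
    Q=C[m&(z['d']>0)];print(n,len(Q),Q.min(0).round(3),Q.max(0).round(3),Q.mean(0).round(3))
V,U=np.mgrid[:384,:512]
red=((h<4)|(h>176))&(s>200)&(v>90)&(V>185)&(V<220)&(U>180)&(U<215)
rep('red',red); rep('redtop',red&(C[...,2]>.115))
Q=C[red&(C[...,2]>.118)]
if len(Q)>3: print(cv2.minAreaRect((Q[:,:2]*1000).astype(np.float32)))
blue=(h>100)&(h<130)&(s>120)&(v>60)
hb=blue&(U>330)&(U<380)&(C[...,2]>.12);rep('handle',hb)
Q=C[hb];print(cv2.minAreaRect((Q[:,:2]*1000).astype(np.float32)))
cb=blue&(U<230)&(C[...,2]>.22);rep('column',cb)
if cb.sum()>3:print(cv2.minAreaRect((C[cb][:,:2]*1000).astype(np.float32)))
g=(h>50)&(h<90)&(s>120)&(U>240)&(U<300)&(V>125)&(V<192);rep('tray',g)
gt=g&(C[...,2]>.022);Q=C[gt];print(cv2.minAreaRect((Q[:,:2]*1000).astype(np.float32)))
pr=(U>160)&(U<222)&(V>140)&(V<200)&(C[...,2]>.119)&(C[...,2]<.13)&(s<100);rep('rim',pr)
Q=C[pr];
c=cv2.minEnclosingCircle((Q[:,:2]*1000).astype(np.float32));print(c)
pf=(U>160)&(U<222)&(V>140)&(V<200)&(C[...,2]>.07)&(C[...,2]<.08)&(s<100);rep('floor',pf)
Q=C[(U>255)&(U<288)&(V>200)&(V<230)&(C[...,2]>.03)];print('plant',Q.min(0),Q.max(0))
Q=C[(U>300)&(U<332)&(V>120)&(V<150)&(C[...,2]>.04)];print('jar',Q.min(0),Q.max(0))
Q=C[(U>95)&(U<135)&(V>230)&(V<265)&(C[...,2]>.04)];print('pot',Q.min(0),Q.max(0))
E
```

```text
red 29 [0.482 0.157 0.009] [0.53  0.183 0.131] [0.506 0.168 0.109]
redtop 24 [0.482 0.159 0.12 ] [0.517 0.176 0.131] [0.505 0.167 0.126]
((499.0149230957031, 166.85548400878906), (35.18022918701172, 14.792551040649414), 6.401706218719482)
handle 109 [ 0.499 -0.342  0.121] [ 0.583 -0.318  0.141] [ 0.541 -0.33   0.132]
((417.5924072265625, -172.42019653320312), (57.629669189453125, 467.8507385253906), 37.782806396484375)
column 251 [0.708 0.171 0.232] [0.76  0.223 0.254] [0.732 0.198 0.244]
((523.572021484375, 130.86666870117188), (493.0394287109375, 52.63859939575195), 17.884246826171875)
tray 1722 [ 0.57  -0.138 -0.008] [0.751 0.002 0.037] [ 0.662 -0.069  0.008]
((516.3417358398438, -47.477630615234375), (122.23641967773438, 455.8617858886719), 82.03516387939453)
rim 206 [0.526 0.101 0.119] [0.682 0.26  0.129] [0.611 0.187 0.124]
((604.0909423828125, 181.2822723388672), 80.60342407226562)
floor 1212 [0.532 0.11  0.07 ] [0.677 0.251 0.08 ] [0.606 0.182 0.075]
plant [ 0.29704687 -0.11223105  0.06802568] [0.51462333 0.03011418 1.6179617 ]
jar [ 0.29704687 -0.26627248  0.04037951] [0.77687687 0.03011418 1.6179617 ]
pot [0.29704687 0.03011418 0.05690478] [0.40742548 0.48599303 1.6179617 ]
```

View pics/c1.png

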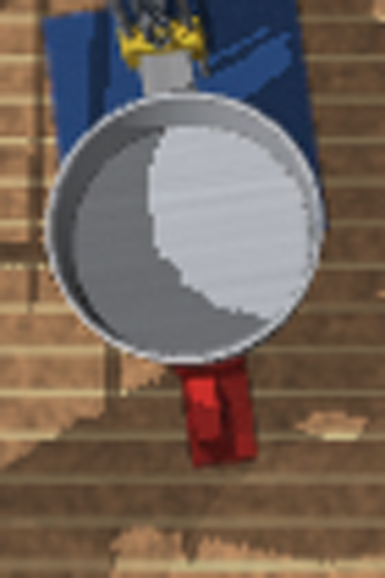

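View pics/c2.png

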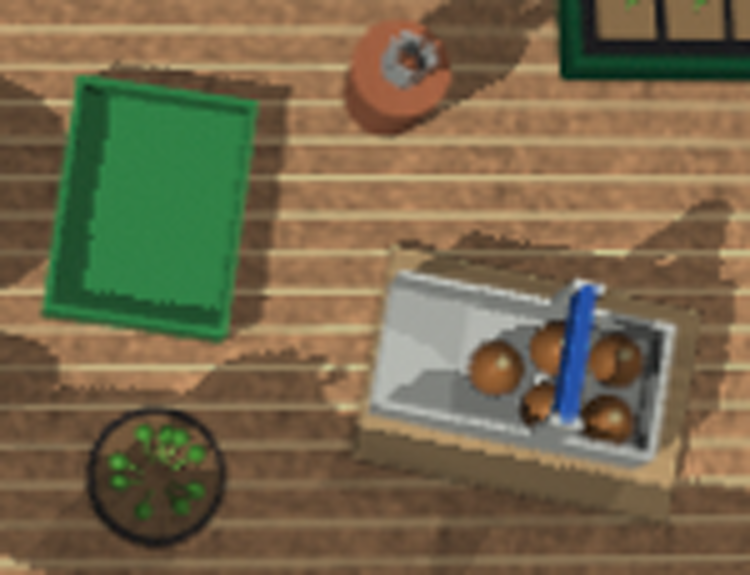

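```bash
python3 - <<'E'
from h import *
for cam in('top','side'):
    z=load(cam+'0');p=z['p'];C=cloud(z);ok=z['d']>0
    hsv=cv2.cvtColor(p,cv2.COLOR_RGB2HSV);h,s,v=[hsv[...,i].astype(int) for i in range(3)]
    X,Y,Z=C[...,0],C[...,1],C[...,2]
    def box(n,m):
        Q=C[m&ok]
        if len(Q)<4: print(cam,n,len(Q));return
        Q=(Q[:,:]*1000).astype(np.float32);(cx,cy),(w,hh),a=cv2.minAreaRect(Q[:,:2].copy())
        print(cam,n,len(Q),'c',round(cx,1),round(cy,1),'sz',round(w,1),round(hh,1),'ang',round(a,1),'z',Q[:,2].min().round(0),Q[:,2].max().round(0),'med',np.median(Q,0).round(0))
    R_=lambda x0,x1,y0,y1,z0,z1:(X>x0)&(X<x1)&(Y>y0)&(Y<y1)&(Z>z0)&(Z<z1)
    red=((h<4)|(h>176))&(s>180)
    box('tab',red&R_(.44,.56,.12,.22,.118,.14)); box('redall',red&R_(.44,.56,.12,.22,.03,.14))
    blue=(h>100)&(h<130)&(s>120)
    box('handle',blue&R_(.45,.65,-.4,-.25,.114,.13)); box('handle+',blue&R_(.45,.65,-.4,-.25,.09,.15))
    box('column',blue&R_(.65,.8,.1,.3,.235,.255)); box('foot',blue&R_(.55,.85,.05,.35,.005,.02))
    g=(h>50)&(h<90)&(s>120)
    box('trayrim',g&R_(.55,.77,-.15,.02,.022,.036)); box('trayall',g&R_(.55,.77,-.15,.02,-.004,.036))
    box('rim',(s<100)&R_(.5,.7,.08,.28,.12,.13)); box('floor',R_(.5,.7,.08,.28,.07,.08))
    box('scoopwhite',(s<60)&R_(.4,.7,-.45,-.18,.04,.09)); box('scooprim',(s<60)&R_(.4,.7,-.45,-.18,.062,.075))
    box('board',R_(.4,.7,-.5,-.15,.009,.015)&(s>60))
    box('plant',R_(.4,.52,-.14,.01,.07,.12)); box('plantall',R_(.38,.52,-.14,.01,.03,.12)); box('jar',R_(.6,.85,-.32,-.15,.05,.12)); box('pot',R_(.3,.5,.35,.55,.05,.1))
E
```

```text
top tab 62 c 498.9 166.6 sz 35.2 16.2 ang 8.1 z 118.0 131.0 med [499. 166. 125.]
top redall 119 c 506.6 166.4 sz 53.2 36.9 ang 9.0 z 30.0 131.0 med [500. 166. 119.]
top handle 37 c 543.4 -330.9 sz 13.4 81.6 ang 79.3 z 114.0 130.0 med [ 550. -329.  126.]
top handle+ 124 c 541.1 -330.4 sz 13.4 86.3 ang 79.3 z 111.0 141.0 med [ 541. -329.  133.]
top column 253 c 733.8 198.1 sz 48.6 47.4 ang 8.8 z 235.0 254.0 med [732. 198. 244.]
top foot 610 c 715.1 196.7 sz 116.2 155.9 ang 8.1 z 5.0 20.0 med [731. 168.  12.]
top trayrim 200 c 659.4 -67.5 sz 122.2 166.9 ang 82.0 z 22.0 35.0 med [647. -53.  28.]
top trayall 1704 c 659.6 -67.7 sz 122.3 167.1 ang 81.8 z -4.0 35.0 med [662. -70.   6.]
top rim 197 c 604.5 180.8 sz 155.9 158.8 ang 0.5 z 120.0 129.0 med [613. 195. 124.]
top floor 1213 c 605.8 182.1 sz 140.2 141.3 ang 65.4 z 70.0 80.0 med [607. 182.  75.]
top scoopwhite 379 c 542.7 -311.2 sz 188.9 95.9 ang 78.5 z 40.0 89.0 med [ 528. -332.   61.]
top scooprim 156 c 542.9 -310.9 sz 188.4 94.0 ang 78.4 z 62.0 75.0 med [ 530. -331.   67.]
top board 608 c 549.1 -327.1 sz 291.4 346.9 ang 0.4 z 9.0 1
[... 1150 characters left out ...]
 floor 820 c 603.9 178.8 sz 154.6 143.0 ang 52.9 z 70.0 80.0 med [615. 195.  76.]
side scoopwhite 918 c 542.9 -312.6 sz 188.5 96.8 ang 78.4 z 40.0 89.0 med [ 517. -344.   59.]
side scooprim 337 c 542.9 -312.1 sz 187.8 96.7 ang 78.6 z 62.0 74.0 med [ 518. -350.   66.]
side board 1247 c 538.1 -325.6 sz 220.3 153.5 ang 77.1 z 9.0 15.0 med [ 489. -378.   12.]
side plant 774 c 468.1 -66.5 sz 89.5 88.3 ang 39.0 z 70.0 120.0 med [465. -72.  82.]
side plantall 914 c 468.0 -66.4 sz 89.1 88.8 ang 37.1 z 30.0 120.0 med [461. -77.  81.]
side jar 493 c 689.6 -244.6 sz 178.5 65.5 ang 11.5 z 50.0 114.0 med [ 732. -241.   70.]
side pot 600 c 362.5 439.8 sz 98.5 91.6 ang 75.9 z 50.0 87.0 med [359. 428.  80.]
```

```bash
cat >> h.py <<'E'
def Rdown(psi,tilt=0):
    """tool y along yaw psi (deg); then pitch about horizontal axis so that up leans toward psi by tilt"""
    c,s=np.cos(np.radians(psi)),np.sin(np.radians(psi))
    M=np.array([[-s,c,0],[c,s,0],[0,0,-1]]).T
    M=np.array([[-s,c,0],[c,s,0],[0,0,-1.]]).T
    ax=np.array([-s,c,0])*np.radians(tilt)
    return R.from_rotvec(ax)*R.from_matrix(M)
def inc(pos,Rt,st=None):
    st=st or ctrl.get_state(); R0=R.from_quat(st['tcp_rot'])
    rv=(R0.inv()*Rt).as_rotvec(); d=R0.inv().apply(np.array(pos)-st['eef_pos'])*100
    n=max(np.linalg.norm(d)/4.17,np.degrees(np.linalg.norm(rv))/7.16)
    print('t',round(st['time'],2),'pos',st['eef_pos'].round(4),'rv',rv.round(4),'cm',d.round(3),'rows',round(n,1),'open',round(st['opening'],3),'F',st['contact_force'].round(1)); return rv,d
E
python3 - <<'E'
from h import *
inc([.499,.166,.2],Rdown(98))
E
```

```text
t 0.15 pos [0.2222 0.6369 0.2442] rv [-0.0017 -0.0007 -0.4754] cm [-41.655 -35.329   4.476] rows 13.1 open 0.997 F [-0.7  0.1 -0.2]
```

>>> {"fn": "servo_tool", "kwargs": {"increments": "0 0 -0.02 -2 -1.7 0.2 8.5; 0 0 -0.05 -5 -4.2 0.5 8.5; 0 0 -0.09 -8 -6.8 0.9 8.5; 0 0 -0.13 -11 -9.3 1.2 8.5; 0 0 -0.16 -14 -11.9 1.5 8.5; 0 0 -0.2 -17 -14.4 1.8 8.5; 0 0 -0.23 -20 -17 2.1 8.5; 0 0 -0.26 -23 -19.5 2.5 8.5; 0 0 -0.3 -26 -22 2.8 8.5; 0 0 -0.33 -29 -24.6 3.1 8.5"}}

```text
time: 0.98
eef_pos: [0.4155, 0.3077, 0.214]
tcp_rot: [0.002, 1.0, -0.0, -0.0]
contact_force: [1.3, 0.4, -0.8]
opening: 0.999
```

```bash
python3 - <<'E'
from h import *
inc([.499,.166,.2],Rdown(98))
E
```

```text
t 0.98 pos [0.4155 0.3077 0.214 ] rv [-0.000e+00 -1.000e-04 -1.433e-01] cm [ -8.403 -14.143   1.398] rows 4.0 open 0.999 F [ 1.3  0.4 -0.8]
```

>>> {"fn": "servo_tool", "kwargs": {"increments": "0 0 -0.03 -2 -3 0.3 8.5; 0 0 -0.07 -4 -6.5 0.7 8.5; 0 0 -0.1 -6 -10 1 8.5; 0 0 -0.13 -7.5 -12.5 1.3 8.5; 0 0 -0.143 -8.4 -14.1 1.4 8.5; 0 0 -0.143 -8.4 -14.1 1.4 8.5; 0 0 -0.143 -8.4 -14.1 1.4 8.5; 0 0 -0.143 -8.4 -14.1 1.4 8.5"}}

```text
time: 1.65
eef_pos: [0.4979, 0.1684, 0.2001]
tcp_rot: [-0.068, 0.998, 0.0, -0.0]
contact_force: [-0.5, 0.1, 0.1]
opening: 0.995
```

```bash
python3 - <<'E'
from h import *
inc([.499,.166,.105],Rdown(98))
snap('wrist','w1'); z=load('w1')
p=z['p'];C=cloud(z)
hsv=cv2.cvtColor(p,cv2.COLOR_RGB2HSV);h,s,v=[hsv[...,i].astype(int) for i in range(3)]
m=((h<4)|(h>176))&(s>180)&(z['d']>0)&(C[...,2]>.12)&(C[...,2]<.132)
Q=C[m]*1000;print(len(Q),cv2.minAreaRect(Q[:,:2].astype(np.float32)),Q[:,2].mean())
E
```

```text
t 1.65 pos [0.4979 0.1684 0.2001] rv [ 0.0004 -0.0007 -0.0026] cm [-0.087 -0.262  9.511] rows 2.3 open 0.995 F [-0.5  0.1  0.1]
954 ((498.1011047363281, 165.82496643066406), (34.89552688598633, 15.867718696594238), 8.107540130615234) 126.5821246927295
```

View pics/w1.png

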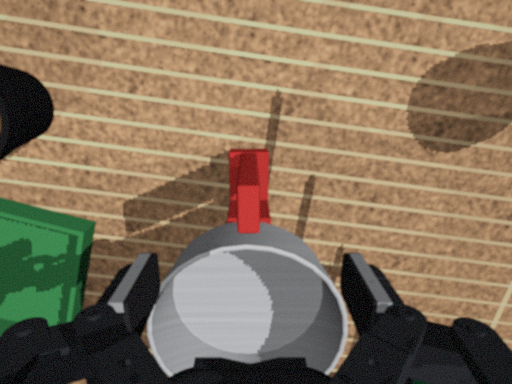

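>>> {"fn": "servo_tool", "kwargs": {"increments": "0 0 -0.002 -0.05 -0.26 3 8.5; 0 0 -0.002 -0.05 -0.26 6 8.5; 0 0 -0.002 -0.05 -0.26 9 8.5; 0 0 -0.002 -0.05 -0.26 10 8.5; 0 0 -0.002 -0.05 -0.26 10 8.5; 0 0 -0.002 -0.05 -0.26 10 0.5; 0 0 -0.002 -0.05 -0.26 10 0.5; 0 0 -0.002 -0.05 -0.26 10 0.5; 0 0 -0.002 -0.05 -0.26 10 0.5; 0 0 -0.002 -0.05 -0.26 10 0.5", "grip_force": 60}}

```text
time: 2.53
eef_pos: [0.5, 0.1656, 0.1017]
tcp_rot: [-0.07, 0.998, 0.0, 0.001]
contact_force: [0.3, -0.1, 1.2]
opening: 0.295
```

```bash
python3 - <<'E'
from h import *
inc([.415,.154,.1],Rdown(98))
E
```

```text
t 2.53 pos [0.5    0.1656 0.1017] rv [-0.      0.0025 -0.0003] cm [8.579 0.028 0.149] rows 2.1 open 0.295 F [ 0.3 -0.1  1.2]
```

>>> {"fn": "servo_tool", "kwargs": {"increments": "0 0 0 0 0 0 0.5; 0 0 0 0 0 0 0.5; 0 0 0 0 0 0 0.5; 0 0 0 0 0 0 0.5; 0 0 0 0 0 0 0.5"}}

```text
time: 2.95
eef_pos: [0.4997, 0.1655, 0.1013]
tcp_rot: [-0.07, 0.998, -0.0, 0.001]
contact_force: [-1.9, 0.2, 5.2]
opening: 0.183
```

>>> {"fn": "servo_tool", "kwargs": {"increments": "0 0 0 0.5 0 -0.05 0.5; 0 0 0 1.5 0 -0.1 0.5; 0 0 0 2.5 0 -0.1 0.5; 0 0 0 3.5 0 -0.1 0.5; 0 0 0 4.5 0 -0.1 0.5; 0 0 0 5.7 0 -0.1 0.5; 0 0 0 7 0 -0.1 0.5; 0 0 0 8 0 -0.1 0.5; 0 0 0 8.6 0 -0.1 0.5; 0 0 0 8.6 0 -0.1 0.5"}}

```text
time: 3.78
eef_pos: [0.4123, 0.1535, 0.1014]
tcp_rot: [-0.07, 0.998, -0.0, -0.001]
contact_force: [-3.9, 0.9, 5.1]
opening: 0.177
```

```bash
python3 - <<'E'
from h import *
inc([.415,.154,.25],Rdown(98)); snap('side','s1');snap('top','t1')
E
```

```text
t 3.78 pos [0.4123 0.1535 0.1014] rv [ 0.     -0.0018 -0.0003] cm [ -0.246   0.018 -14.856] rows 3.6 open 0.177 F [-3.9  0.9  5.1]
```

View pics/s1.png

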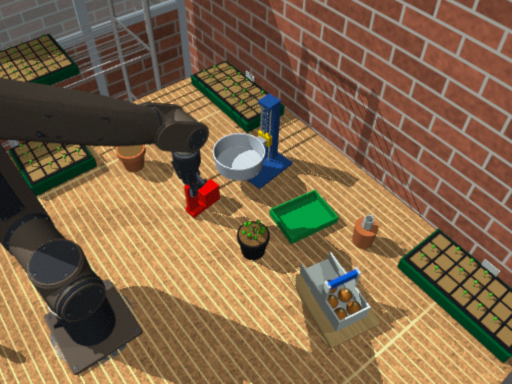

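>>> {"fn": "servo_tool", "kwargs": {"increments": "0 0 0 0 0 -1 0.5; 0 0 0 0 0 -3 0.5; 0 0 0 0 0 -5.5 0.5; 0 0 0 0 0 -8.5 0.5; 0 0 0 0 0 -11.5 0.5; 0 0 0 0 0 -13.5 0.5; 0 0 0 0 0 -14.8 0.5; 0 0 0 0 0 -14.8 0.5; 0 0 0 0 0 -14.8 0.5"}}

```text
time: 4.63
eef_pos: [0.4142, 0.1535, 0.2495]
tcp_rot: [-0.069, 0.998, 0.0, 0.0]
contact_force: [0.1, -0.2, -1.3]
opening: 0.178
```

```bash
python3 - <<'E'
from h import *
inc([.622,-.063,.25],Rdown(82)); snap('side','s2')
E
```

```text
t 4.63 pos [0.4142 0.1535 0.2495] rv [1.000e-04 4.000e-04 2.787e-01] cm [-17.577 -24.326  -0.047] rows 7.2 open 0.178 F [ 0.1 -0.2 -1.3]
```

View pics/s2.png

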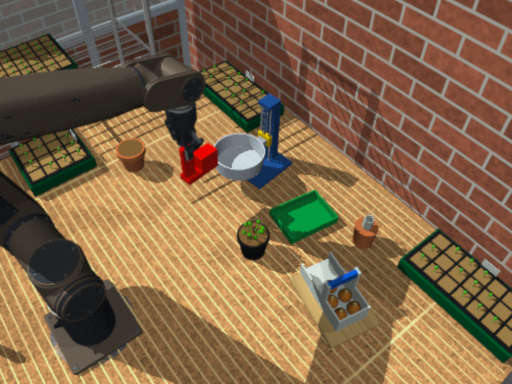

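>>> {"fn": "servo_tool", "kwargs": {"increments": "0 0 0.02 -1 -1.5 -0.3 0.5; 0 0 0.05 -3 -4.2 -0.7 0.5; 0 0 0.09 -5 -7 -1 0.5; 0 0 0.13 -7.5 -10.3 -1 0.5; 0 0 0.17 -10 -13.7 -1 0.5; 0 0 0.21 -12.5 -17.2 -0.7 0.5; 0 0 0.24 -14.7 -20.3 -0.4 0.5; 0 0 0.26 -16.5 -22.8 0 0.5; 0 0 0.279 -17.6 -24.3 0 0.5; 0 0 0.279 -17.6 -24.3 0 0.5"}}

```text
time: 5.52
eef_pos: [0.6228, -0.0657, 0.2455]
tcp_rot: [0.072, 0.997, 0.0, -0.002]
contact_force: [-1.4, 0.1, -1.3]
opening: 0.181
```

>>> {"fn": "servo_tool", "kwargs": {"increments": "0 0 0 0 0 0 0.5; 0 0 0 0 0 0 0.5"}}

```text
time: 5.68
eef_pos: [0.6209, -0.0619, 0.2474]
tcp_rot: [0.07, 0.998, 0.001, -0.002]
contact_force: [0.2, 0.1, 0.0]
opening: 0.184
```

```bash
python3 - <<'E'
from h import *
inc([.622,-.063,.108],Rdown(82)); snap('wrist','w3')
E
```

```text
t 5.68 pos [ 0.6209 -0.0619  0.2474] rv [ 0.0009 -0.0038  0.0003] cm [-0.174 -0.102 13.939] rows 3.3 open 0.184 F [0.2 0.1 0. ]
```

View pics/w3.png

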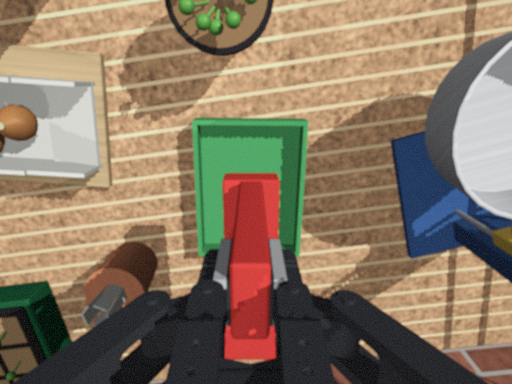

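>>> {"fn": "servo_tool", "kwargs": {"increments": "0 0 0 -0.1 -0.1 2 0.5; 0 0 0 -0.1 -0.1 5 0.5; 0 0 0 -0.1 -0.1 8 0.5; 0 0 0 -0.1 -0.1 10.5 0.5; 0 0 0 -0.1 -0.1 12 0.5; 0 0 0 -0.1 -0.1 13 0.5; 0 0 0 -0.1 -0.1 13.5 0.5; 0 0 0 -0.1 -0.1 13.8 0.5; 0 0 0 -0.1 -0.1 13.9 0.5; 0 0 0 -0.1 -0.1 13.9 0.5"}}

```text
time: 6.57
eef_pos: [0.6236, -0.0638, 0.1116]
tcp_rot: [0.07, 0.998, -0.0, 0.001]
contact_force: [-0.4, 0.5, -0.0]
opening: 0.176
```

```bash
python3 - <<'E'
from h import *
inc([.622,-.063,.106],Rdown(82)); snap('side','s3')
z=load('s3');cv2.imwrite('pics/s3c.png',cv2.resize(z['p'][150:270,230:390][:,:,::-1],None,fx=4,fy=4,interpolation=2))
E
```

```text
t 6.57 pos [ 0.6236 -0.0638  0.1116] rv [-0.0003  0.0022  0.0002] cm [0.171 0.059 0.563] rows 0.1 open 0.176 F [-0.4  0.5 -0. ]
```

View pics/s3c.png

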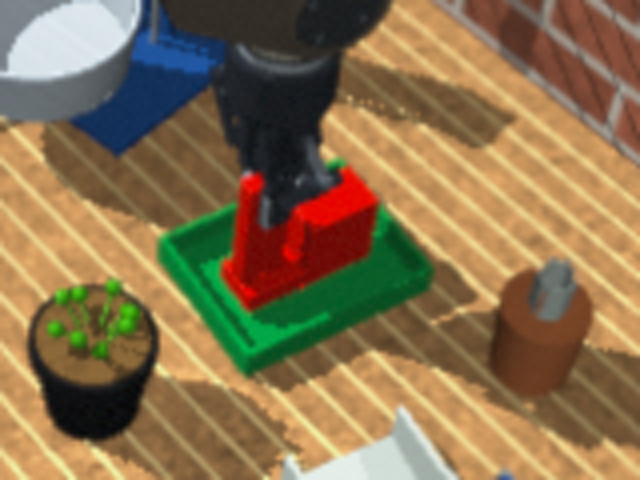

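Chock hangs ~5 mm above the tray floor, well inside it. Lower the rest and open.

>>> {"fn": "servo_tool", "kwargs": {"increments": "0 0 0 0 0 0.15 0.5; 0 0 0 0 0 0.3 0.5; 0 0 0 0 0 0.45 0.5; 0 0 0 0 0 0.5 0.5; 0 0 0 0 0 0.5 0.5; 0 0 0 0 0 0.5 0.5"}}

```text
time: 7.12
eef_pos: [0.6232, -0.0639, 0.1063]
tcp_rot: [0.07, 0.998, -0.0, 0.0]
contact_force: [-3.2, 0.5, 4.9]
opening: 0.179
```

>>> {"fn": "servo_tool", "kwargs": {"increments": "0 0 0 0 0 0 3; 0 0 0 0 0 0 5.5; 0 0 0 0 0 0 8; 0 0 0 0 0 0 8.5; 0 0 0 0 0 0 8.5; 0 0 0 0 0 0 8.5; 0 0 0 0 0 0 8.5"}}

```text
time: 7.7
eef_pos: [0.6228, -0.0638, 0.1052]
tcp_rot: [0.07, 0.998, 0.0, -0.0]
contact_force: [0.1, -0.9, -0.1]
opening: 0.998
```

>>> {"fn": "servo_tool", "kwargs": {"increments": "0 0 0 0 0 -1 8.5; 0 0 0 0 0 -3 8.5; 0 0 0 0 0 -6 8.5; 0 0 0 0 0 -9 8.5; 0 0 0 0 0 -12 8.5; 0 0 0 0 0 -14 8.5; 0 0 0 0 0 -15 8.5; 0 0 0 0 0 -15 8.5"}}

```text
time: 8.37
eef_pos: [0.6243, -0.0641, 0.2596]
tcp_rot: [0.07, 0.998, -0.001, 0.003]
contact_force: [1.3, 0.4, 0.6]
opening: 1.001
```

```bash
python3 - <<'E'
from h import *
inc([.540,-.330,.24],Rdown(79)); snap('side','s4')
inc([.540,-.330,.24],Rdown(79-180))
z=load('s4');cv2.imwrite('pics/s4c.png',cv2.resize(z['p'][150:270,230:390][:,:,::-1],None,fx=4,fy=4,interpolation=2))
# wrist orientation model check and pour orientation
st=ctrl.get_state();q=st['qpos']
Rm=lambda q:R.from_euler('z',q[0])*R.from_euler('y',q[1]+q[2])*R.from_euler('z',q[3])*R.from_euler('y',q[4])*R.from_euler('z',q[5]+np.pi/2)
print(q.round(3),(Rm(q).inv()*R.from_quat(st['tcp_rot'])).magnitude())
def wr(q1,a,Rt):
    M=(R.from_euler('y',-a)*R.from_euler('z',-q1)*Rt).as_euler('ZYZ');return M-[0,0,np.pi/2]
for yaw in(79,90,100):
  for fl in(0,1):
    for tilt in(0,45,60):
      Rt=Rdown(yaw,tilt)
      if fl: Rt=Rt*R.from_euler('z',np.pi)
      w=[wr(np.radians(x),np.radians(105),Rt) for x in (15,30)]
      print(yaw,fl,tilt,[(np.degrees((x+np.pi)%(2*np.pi)-np.pi)).round(0) for x in w])
E
```

```text
t 8.37 pos [ 0.6243 -0.0641  0.2596] rv [-0.0007  0.0069  0.0523] cm [  4.659 -27.499   1.95 ] rows 6.7 open 1.001 F [1.3 0.4 0.6]
t 8.42 pos [ 0.6233 -0.0639  0.2568] rv [-4.2000e-03 -4.0000e-04 -3.0894e+00] cm [  4.548 -27.51    1.674] rows 24.7 open 0.995 F [ 0.1  0.  -1.2]
[-0.264  0.171  1.692  0.     1.276 -1.695] 2.5612221252401604e-16
79 0 0 [array([  0.,  75., -64.]), array([  0.,  75., -49.])]
79 0 45 [array([-40.,  97., -61.]), array([-34., 105., -49.])]
79 0 60 [array([-53., 104., -63.]), array([-46., 115., -53.])]
79 1 0 [array([  0.,  75., 116.]), array([  0.,  75., 131.])]
79 1 45 [array([-40.,  97., 119.]), array([-34., 105., 131.])]
79 1 60 [array([-53., 104., 117.]), array([-46., 115., 127.])]
90 0 0 [array([  0.,  75., -75.]), array([  0.,  75., -60.])]
90 0 45 [array([-43.,  90., -69.]), array([-38.,  99., -58.])]
90 0 60 [array([-57.,  95., -69.]), array([-52., 107., -61.])]
90 1 0 [array([  0.,  75., 105.]), array([  0.,  75., 120.])]
90 1 45 [array([-43.,  90., 111.]), array([-38.,  99., 122.])]
90 1 60 [array([-57.,  95., 111.]), array([-52., 107., 119.])]
100 0 0 [array([  0.,  75., -85.]), array([  0.,  75., -70.])]
100 0 45 [array([-45.,  83., -76.]), array([-42.,  93., -65.])]
100 0 60 [array([-60.,  87., -75.]), array([-55.,  99., -67.])]
100 1 0 [array([ 0., 75., 95.]), array([  0.,  75., 110.])]
100 1 45 [array([-45.,  83., 104.]), array([-42.,  93., 115.])]
100 1 60 [array([-60.,  87., 105.]), array([-55.,  99., 113.])]
```

View pics/s4c.png

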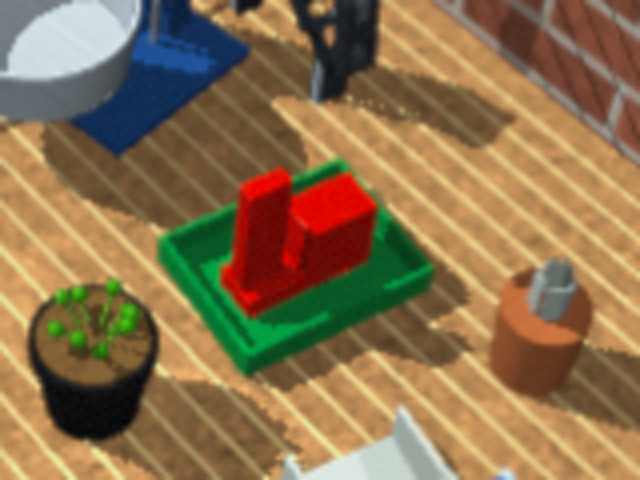

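>>> {"fn": "servo_tool", "kwargs": {"increments": "0 0 0.005 0.4 -2 0 8.5; 0 0 0.01 1 -5.5 0.4 8.5; 0 0 0.02 1.5 -9 0.8 8.5; 0 0 0.025 2.1 -12.5 1.2 8.5; 0 0 0.03 2.7 -16 1.6 8.5; 0 0 0.04 3.3 -19.5 1.7 8.5; 0 0 0.047 3.9 -23 1.7 8.5; 0 0 0.052 4.3 -26 1.7 8.5; 0 0 0.052 4.5 -27.5 1.7 8.5; 0 0 0.052 4.5 -27.5 1.7 8.5"}}

```text
time: 9.25
eef_pos: [0.5382, -0.3321, 0.2357]
tcp_rot: [0.098, 0.995, 0.001, -0.002]
contact_force: [-0.5, 0.2, -0.8]
opening: 0.993
```

>>> {"fn": "servo_tool", "kwargs": {"increments": "0 0 0 0 0 0 8.5; 0 0 0 0 0 0 8.5"}}

```text
time: 9.42
eef_pos: [0.54, -0.3284, 0.2371]
tcp_rot: [0.095, 0.995, 0.001, -0.001]
contact_force: [0.7, 0.7, -0.1]
opening: 0.999
```

```bash
python3 - <<'E'
from h import *
inc([.540,-.330,.115],Rdown(79)); snap('wrist','w5'); z=load('w5')
p=z['p'];C=cloud(z)
hsv=cv2.cvtColor(p,cv2.COLOR_RGB2HSV);h,s,v=[hsv[...,i].astype(int) for i in range(3)]
m=(h>100)&(h<130)&(s>120)&(z['d']>0)&(C[...,2]>.115)&(C[...,2]<.15)
Q=C[m]*1000;print(len(Q),cv2.minAreaRect(Q[:,:2].astype(np.float32)),Q[:,2].mean(),Q[:,2].max())
m=(s<60)&(z['d']>0)&(C[...,2]>.06)&(C[...,2]<.075)
Q=C[m]*1000;print(len(Q),cv2.minAreaRect(Q[:,:2].astype(np.float32)))
E
```

```text
t 9.42 pos [ 0.54   -0.3284  0.2371] rv [ 0.0018 -0.0017  0.0011] cm [-0.048 -0.18  12.212] rows 2.9 open 0.999 F [ 0.7  0.7 -0.1]
1499 ((539.0498046875, -331.57427978515625), (11.655840873718262, 87.88447570800781), 78.01561737060547) 134.06959844271438 136.19919703568678
2698 ((526.6495971679688, -266.37396240234375), (267.41748046875, 333.04510498046875), 56.134281158447266)
```

View pics/w5.png

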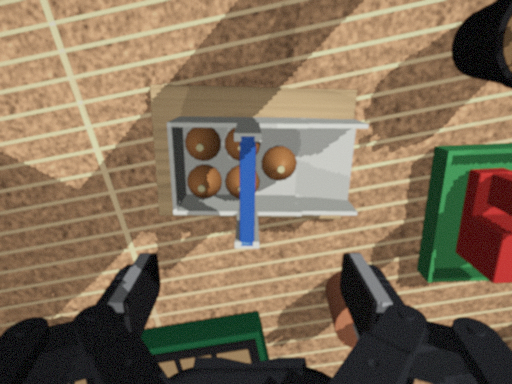

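>>> {"fn": "servo_tool", "kwargs": {"increments": "0 0 0.008 0 -0.24 2 8.5; 0 0 0.008 0 -0.24 5 8.5; 0 0 0.008 0 -0.24 8 8.5; 0 0 0.008 0 -0.24 10.5 8.5; 0 0 0.008 0 -0.24 11.8 8.5; 0 0 0.008 0 -0.24 12.1 8.5; 0 0 0.008 0 -0.24 12.1 8.5; 0 0 0.008 0 -0.24 12.1 8.5"}}

```text
time: 10.13
eef_pos: [0.5407, -0.3324, 0.1191]
tcp_rot: [0.099, 0.995, -0.001, 0.001]
contact_force: [0.6, 0.1, 0.7]
opening: 0.997
```

```bash
python3 - <<'E'
from h import *
inc([.540,-.331,.116],Rdown(78.5))
E
```

```text
t 10.13 pos [ 0.5407 -0.3324  0.1191] rv [-0.0013  0.0024  0.0018] cm [0.094 0.122 0.308] rows 0.1 open 0.997 F [0.6 0.1 0.7]
```

>>> {"fn": "servo_tool", "kwargs": {"increments": "0 0 0 0 0.1 0.25 5; 0 0 0 0 0.1 0.3 3; 0 0 0 0 0.1 0.3 2; 0 0 0 0 0.1 0.3 1.3; 0 0 0 0 0.1 0.3 0.4; 0 0 0 0 0.1 0.3 0.4; 0 0 0 0 0.1 0.3 0.4; 0 0 0 0 0.1 0.3 0.4; 0 0 0 0 0.1 0.3 0.4; 0 0 0 0 0.1 0.3 0.4", "grip_force": 100}}

```text
time: 10.97
eef_pos: [0.5398, -0.3312, 0.1147]
tcp_rot: [0.1, 0.995, 0.0, 0.0]
contact_force: [-0.7, 0.3, 2.9]
opening: 0.123
```

>>> {"fn": "servo_tool", "kwargs": {"increments": "0 0 0 0 0 0 0.4; 0 0 0 0 0 0 0.4; 0 0 0 0 0 0 0.4"}}

```text
time: 11.22
eef_pos: [0.5398, -0.3312, 0.1147]
tcp_rot: [0.1, 0.995, 0.0, 0.0]
contact_force: [-1.4, 1.6, 3.5]
opening: 0.125
```

>>> {"fn": "servo_tool", "kwargs": {"increments": "0 0 0 0 0 -0.3 0.4; 0 0 0 0 0 -0.8 0.4; 0 0 0 0 0 -1.5 0.4; 0 0 0 0 0 -2.5 0.4; 0 0 0 0 0 -3.5 0.4; 0 0 0 0 0 -4.5 0.4; 0 0 0 0 0 -5.2 0.4; 0 0 0 0 0 -5.5 0.4; 0 0 0 0 0 -5.5 0.4; 0 0 0 0 0 -5.5 0.4"}}

```text
time: 12.05
eef_pos: [0.5397, -0.3312, 0.1695]
tcp_rot: [0.1, 0.995, -0.0, 0.0]
contact_force: [0.2, 0.4, -4.4]
opening: 0.123
```

```bash
python3 - <<'E'
from h import *
inc([.540,-.331,.3],Rdown(78.5));snap('side','s6');snap('wrist','w6');print(ctrl.get_state()['wrist_torque'])
E
```

```text
t 12.05 pos [ 0.5397 -0.3312  0.1695] rv [-0.0001  0.0001  0.0009] cm [ -0.031   0.023 -13.053] rows 3.1 open 0.123 F [ 0.2  0.4 -4.4]
[ 0.06405922  0.01260181 -0.00611299]
```

View pics/s6.png

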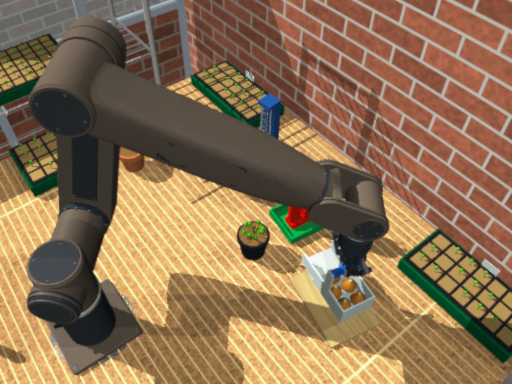

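View pics/w6.png

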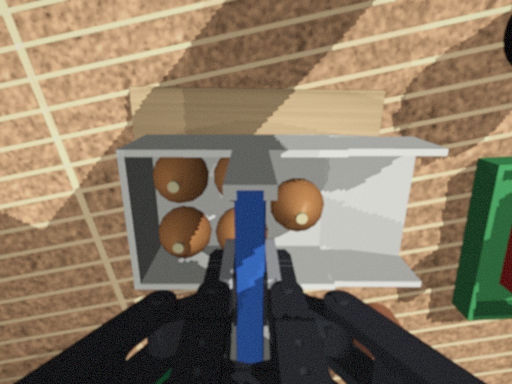

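>>> {"fn": "servo_tool", "kwargs": {"increments": "0 0 0 0 0 -0.5 0.4; 0 0 0 0 0 -1.5 0.4; 0 0 0 0 0 -3 0.4; 0 0 0 0 0 -5 0.4; 0 0 0 0 0 -7 0.4; 0 0 0 0 0 -9 0.4; 0 0 0 0 0 -11 0.4; 0 0 0 0 0 -12.3 0.4; 0 0 0 0 0 -13 0.4; 0 0 0 0 0 -13 0.4"}}

```text
time: 12.98
eef_pos: [0.5404, -0.3318, 0.3021]
tcp_rot: [0.1, 0.995, -0.001, 0.002]
contact_force: [-0.5, -0.6, -3.7]
opening: 0.127
```

```bash
python3 - <<'E'
from h import *
inc([.6255,.0315,.3],Rdown(98))
E
```

```text
t 12.98 pos [ 0.5404 -0.3318  0.3021] rv [-0.0028  0.0035 -0.3393] cm [-1.134 37.292  0.132] rows 8.9 open 0.127 F [-0.5 -0.6 -3.7]
```

>>> {"fn": "servo_tool", "kwargs": {"increments": "0 0 -0.005 0 0.5 0 0.4; 0 0 -0.015 0 1.4 0 0.4; 0 0 -0.025 -0.1 2.7 0 0.4; 0 0 -0.04 -0.1 4.3 0 0.4; 0 0 -0.06 -0.2 6.2 0 0.4; 0 0 -0.075 -0.2 8.2 0 0.4; 0 0 -0.095 -0.3 10.2 0 0.4; 0 0 -0.11 -0.4 12.2 0 0.4; 0 0 -0.13 -0.4 14.2 0 0.4; 0 0 -0.145 -0.5 16.1 0 0.4"}}

```text
time: 13.82
eef_pos: [0.5765, -0.1713, 0.2986]
tcp_rot: [0.026, 1.0, 0.001, -0.001]
contact_force: [-0.6, -0.8, -5.0]
opening: 0.127
```

>>> {"fn": "servo_tool", "kwargs": {"increments": "0 0 -0.015 -0.4 1.8 0 0.4; 0 0 -0.03 -0.7 3.6 0 0.4; 0 0 -0.05 -1 5.4 0 0.4; 0 0 -0.065 -1.4 7.2 0 0.4; 0 0 -0.085 -1.7 9 0 0.4; 0 0 -0.1 -2 10.8 0 0.4; 0 0 -0.12 -2.3 12.6 0 0.4; 0 0 -0.135 -2.6 14.2 0 0.4; 0 0 -0.15 -2.9 15.6 0 0.4; 0 0 -0.16 -3.2 16.8 0 0.4"}}

```text
time: 14.65
eef_pos: [0.6174, -0.0059, 0.2988]
tcp_rot: [-0.054, 0.999, 0.0, -0.0]
contact_force: [-0.6, 0.3, -5.0]
opening: 0.121
```

>>> {"fn": "servo_tool", "kwargs": {"increments": "0 0 -0.01 -0.1 0.8 0 0.4; 0 0 -0.01 -0.1 1.3 0 0.4; 0 0 -0.01 -0.1 1.5 0 0.4; 0 0 -0.01 -0.1 1.5 0 0.4"}}

```text
time: 14.98
eef_pos: [0.6169, 0.0067, 0.2993]
tcp_rot: [-0.058, 0.998, -0.0, -0.0]
contact_force: [0.1, 0.1, -4.8]
opening: 0.126
```

```bash
python3 - <<'E'
from h import *
inc([.6255,.0315,.232],Rdown(98));snap('side','s7')
E
```

```text
t 14.98 pos [0.6169 0.0067 0.2993] rv [-0.0002 -0.0003 -0.0242] cm [-1.137  2.362  6.727] rows 1.7 open 0.126 F [ 0.1  0.1 -4.8]
```

View pics/s7.png

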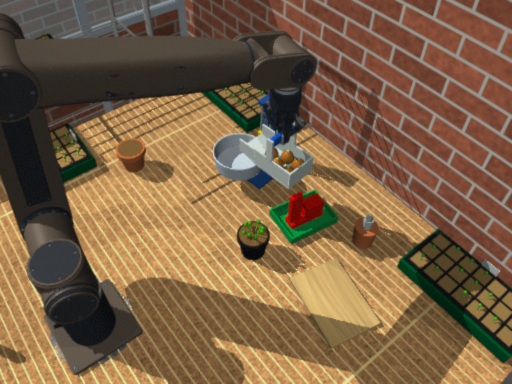

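>>> {"fn": "servo_tool", "kwargs": {"increments": "0 0 -0.005 -0.2 0.4 0.5 0.4; 0 0 -0.01 -0.4 1 1.5 0.4; 0 0 -0.02 -0.7 1.6 3 0.4; 0 0 -0.024 -1 2.1 4.7 0.4; 0 0 -0.024 -1.1 2.4 6 0.4; 0 0 -0.024 -1.1 2.4 6.6 0.4; 0 0 -0.024 -1.1 2.4 6.7 0.4; 0 0 -0.024 -1.1 2.4 6.7 0.4; 0 0 -0.024 -1.1 2.4 6.7 0.4"}}

```text
time: 15.78
eef_pos: [0.6259, 0.0314, 0.2334]
tcp_rot: [-0.069, 0.998, -0.0, 0.001]
contact_force: [0.2, 0.2, -3.6]
opening: 0.126
```

```bash
cat >> h.py <<'E'
LIP=np.array([0,.111,.0837])
def pour(tilt,back=.04,z=.145,phi=98,pan=(.6045,.181)):
    d=np.array([np.cos(np.radians(phi)),np.sin(np.radians(phi))]); Rt=Rdown(phi,tilt)
    P=np.r_[np.array(pan)-back*d,z]; return P-Rt.apply(LIP),Rt
E
python3 - <<'E'
from h import *
print(Rdown(98,30).apply(LIP),Rdown(98,0).apply(LIP))
for t,z in((0,.148),(6,.148),(12,.148),(18,.146),(24,.143),(30,.142),(40,.142),(50,.142)): print(t);inc(*pour(t,z=z))
z=load('s7');C=cloud(z);p=z['p']
hsv=cv2.cvtColor(p,cv2.COLOR_RGB2HSV)
m=(C[...,2]>.008)&(C[...,2]<.016)&(C[...,0]>.4)&(C[...,0]<.7)&(C[...,1]>-.48)&(C[...,1]<-.19)&(z['d']>0)
n,l,st,c=cv2.connectedComponentsWithStats(m.astype(np.uint8))
i=1+np.argmax(st[1:,4]);Q=C[l==i]*1000;print(st[i],cv2.minAreaRect(Q[:,:2].astype(np.float32)))
E
```

```text
[-0.00755415  0.05375058 -0.12798633] [-0.01544821  0.10991976 -0.0837    ]
0
t 15.78 pos [0.6259 0.0314 0.2334] rv [-0.0005  0.0017 -0.0008] cm [0.034 0.016 0.166] rows 0.0 open 0.126 F [ 0.2  0.2 -3.6]
6
t 15.78 pos [0.6259 0.0314 0.2334] rv [ 0.1042  0.0017 -0.0009] cm [ 0.033  0.952 -0.949] rows 0.8 open 0.126 F [ 0.2  0.2 -3.6]
12
t 15.78 pos [0.6259 0.0314 0.2334] rv [ 0.2089  0.0016 -0.001 ] cm [ 0.032  1.998 -1.96 ] rows 1.7 open 0.126 F [ 0.2  0.2 -3.6]
18
t 15.78 pos [0.6259 0.0314 0.2334] rv [ 0.3136  0.0016 -0.0011] cm [ 0.032  3.145 -2.656] rows 2.5 open 0.126 F [ 0.2  0.2 -3.6]
24
t 15.78 pos [0.6259 0.0314 0.2334] rv [ 0.4183  0.0015 -0.0011] cm [ 0.032  4.379 -3.128] rows 3.3 open 0.126 F [ 0.2  0.2 -3.6]
30
t 15.78 pos [0.6259 0.0314 0.2334] rv [ 0.5231  0.0015 -0.0012] cm [ 0.032  5.686 -3.666] rows 4.2 open 0.126 F [ 0.2  0.2 -3.6]
40
t 15.78 pos [0.6259 0.0314 0.2334] rv [ 0.6976  0.0014 -0.0014] cm [ 0.032  7.991 -4.415] rows 5.6 open 0.126 F [ 0.2  0.2 -3.6]
50
t 15.78 pos [0.6259 0.0314 0.2334] rv [ 0.8721  0.0013 -0.0015] cm [ 0.034 10.391 -4.753] rows 7.0 open 0.126 F [ 0.2  0.2 -3.6]
[ 290  258   90   89 3925] ((538.0140380859375, -324.77935791015625), (221.05087280273438, 153.10813903808594), 77.53559112548828)
```

>>> {"fn": "servo_tool", "kwargs": {"increments": "0.02 0 0 0 0.2 -0.1 0.4; 0.04 0 0 0 0.4 -0.3 0.4; 0.065 0 0 0 0.6 -0.5 0.4; 0.09 0 0 0 0.8 -0.8 0.4; 0.115 0 0 0 1.05 -1.05 0.4; 0.14 0 0 0 1.3 -1.3 0.4; 0.16 0 0 0 1.5 -1.5 0.4; 0.18 0 0 0 1.7 -1.7 0.4; 0.2 0 0 0 1.9 -1.85 0.4; 0.21 0 0 0 2 -1.95 0.4"}}

```text
time: 16.62
eef_pos: [0.6226, 0.0522, 0.2523]
tcp_rot: [-0.069, 0.992, -0.105, 0.008]
contact_force: [0.2, -0.4, -3.9]
opening: 0.123
```

```bash
python3 - <<'E'
from h import *
for t,z in((12,.148),(18,.146),(24,.143),(30,.142)): print(t);inc(*pour(t,z=z))
snap('side','s8');snap('top','t8')
for n,b in(('s8',(90,220,190,350)),('t8',(120,220,150,270))):
    p=load(n)['p'][b[0]:b[1],b[2]:b[3]];cv2.imwrite(f'pics/{n}c.png',cv2.resize(p[:,:,::-1],None,fx=4.5,fy=4.5,interpolation=2))
E
```

```text
12
t 16.62 pos [0.6226 0.0522 0.2523] rv [-0.0016  0.0007 -0.0001] cm [-0.005 -0.121 -0.041] rows 0.0 open 0.123 F [ 0.2 -0.4 -3.9]
18
t 16.62 pos [0.6226 0.0522 0.2523] rv [ 0.1031  0.0007 -0.0002] cm [-0.005  0.855 -0.962] rows 0.8 open 0.123 F [ 0.2 -0.4 -3.9]
24
t 16.62 pos [0.6226 0.0522 0.2523] rv [ 2.078e-01  7.000e-04 -2.000e-04] cm [-0.005  1.963 -1.681] rows 1.7 open 0.123 F [ 0.2 -0.4 -3.9]
30
t 16.62 pos [0.6226 0.0522 0.2523] rv [ 3.125e-01  7.000e-04 -2.000e-04] cm [-0.006  3.129 -2.48 ] rows 2.5 open 0.123 F [ 0.2 -0.4 -3.9]
```

View pics/s8c.png

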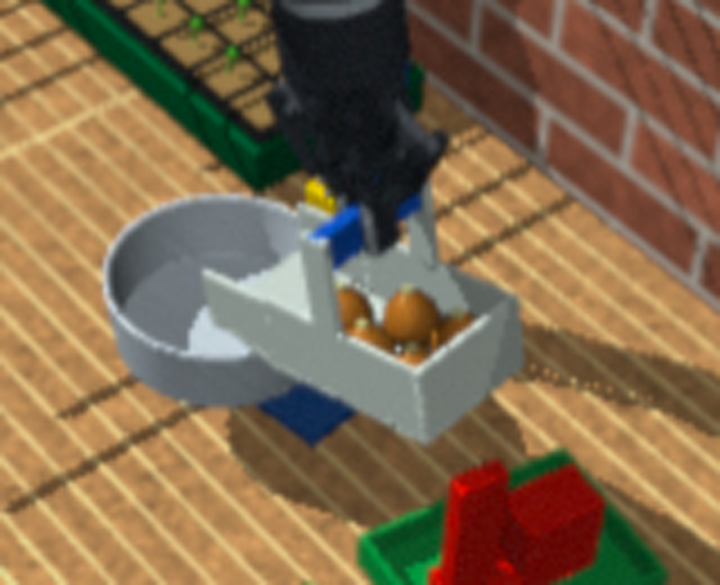

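View pics/t8c.png

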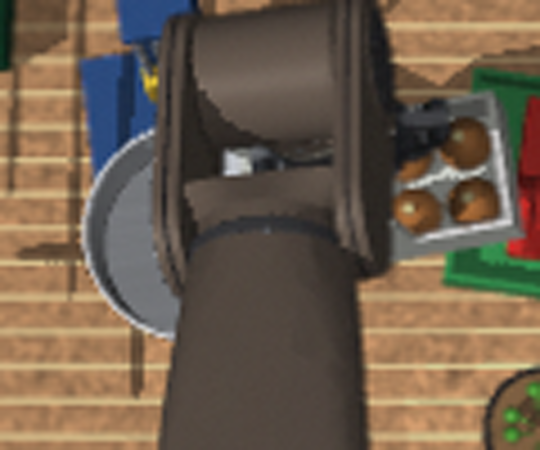

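>>> {"fn": "servo_tool", "kwargs": {"increments": "0.02 0 0 0 0.05 -0.15 0.4; 0.04 0 0 0 0.25 -0.35 0.4; 0.06 0 0 0 0.45 -0.55 0.4; 0.08 0 0 0 0.65 -0.75 0.4; 0.1 0 0 0 0.85 -0.95 0.4; 0.12 0 0 0 1.05 -1.1 0.4; 0.14 0 0 0 1.25 -1.25 0.4; 0.16 0 0 0 1.45 -1.4 0.4; 0.18 0 0 0 1.65 -1.55 0.4; 0.2 0 0 0 1.9 -1.65 0.4"}}

```text
time: 17.55
eef_pos: [0.6197, 0.0736, 0.2645]
tcp_rot: [-0.068, 0.976, -0.204, 0.015]
contact_force: [0.8, 0.7, -3.1]
opening: 0.123
```

```bash
cat >> h.py <<'E'
def look(n,ts,zz,back=.04):
    for t,z in zip(ts,zz): print(t,end=' ');inc(*pour(t,z=z,back=back))
    snap('side',n);z=load(n)
    C=cloud(z);X,Y,Z=C[...,0],C[...,1],C[...,2]
    p=z['p'][80:220,190:350];cv2.imwrite(f'pics/{n}c.png',cv2.resize(p[:,:,::-1],None,fx=4.2,fy=4.2,interpolation=2))
    r=np.hypot(X-.6045,Y-.181);hs=cv2.cvtColor(z['p'],cv2.COLOR_RGB2HSV)[...,1]
    m=(r>.07)&(r<.083)&(Z>.09)&(Z<.13)&(Y>.2)&(X<.66)&(hs<70);print('rim p95',np.percentile(Z[m],[50,95,99]) if m.sum() else None,m.sum())
E
python3 - <<'E'
from h import *
look('s9',(24,30,36,42),(.143,.142,.142,.142))
E
```

```text
24 t 17.55 pos [0.6197 0.0736 0.2645] rv [ 0.0067  0.0007 -0.0006] cm [ 0.007  0.101 -0.052] rows 0.1 open 0.123 F [ 0.8  0.7 -3.1]
30 t 17.55 pos [0.6197 0.0736 0.2645] rv [ 0.1114  0.0007 -0.0007] cm [ 0.007  1.084 -1.068] rows 0.9 open 0.123 F [ 0.8  0.7 -3.1]
36 t 17.55 pos [0.6197 0.0736 0.2645] rv [ 0.2161  0.0006 -0.0007] cm [ 0.007  2.138 -2.072] rows 1.7 open 0.123 F [ 0.8  0.7 -3.1]
42 t 17.55 pos [0.6197 0.0736 0.2645] rv [ 0.3208  0.0006 -0.0007] cm [ 0.007  3.291 -2.96 ] rows 2.6 open 0.123 F [ 0.8  0.7 -3.1]
rim p95 [0.10476549 0.11523053 0.11653317] 225
```

View pics/s9c.png

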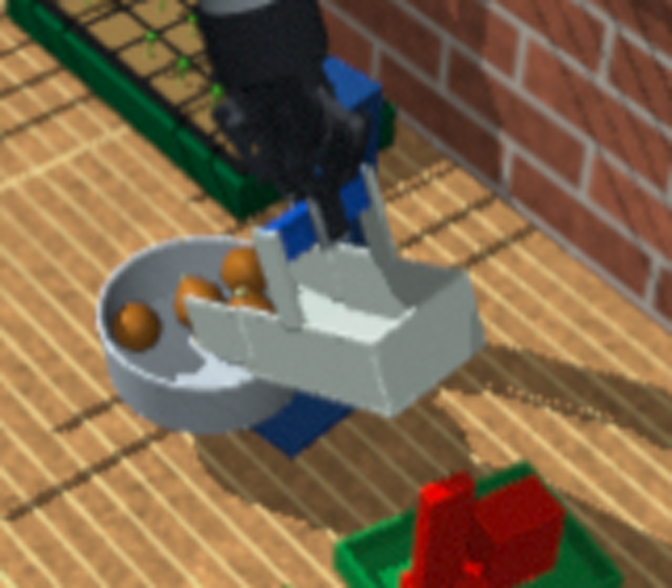

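>>> {"fn": "servo_tool", "kwargs": {"increments": "0.01 0 0 0 0 -0.05 0.4; 0.01 0 0 0 0 -0.05 0.4; 0.01 0 0 0 0 -0.05 0.4; 0.01 0 0 0 0 -0.05 0.4"}}

```text
time: 17.93
eef_pos: [0.6196, 0.0733, 0.2647]
tcp_rot: [-0.068, 0.976, -0.208, 0.015]
contact_force: [-0.8, 0.3, -1.6]
opening: 0.126
```

```bash
python3 - <<'E'
from h import *
look('s10',(24,30,36,42),(.143,.142,.142,.142))
E
```

```text
24 t 17.93 pos [0.6196 0.0733 0.2647] rv [-0.0012  0.0001 -0.0008] cm [-0.001  0.134 -0.045] rows 0.0 open 0.126 F [-0.8  0.3 -1.6]
30 t 17.93 pos [0.6196 0.0733 0.2647] rv [ 1.035e-01  1.000e-04 -8.000e-04] cm [-1.000e-03  1.109e+00 -1.069e+00] rows 0.8 open 0.126 F [-0.8  0.3 -1.6]
36 t 17.93 pos [0.6196 0.0733 0.2647] rv [ 0.2082  0.     -0.0008] cm [ 0.     2.155 -2.081] rows 1.7 open 0.126 F [-0.8  0.3 -1.6]
42 t 17.93 pos [0.6196 0.0733 0.2647] rv [ 0.3129  0.     -0.0008] cm [ 1.000e-03  3.301e+00 -2.978e+00] rows 2.5 open 0.126 F [-0.8  0.3 -1.6]
rim p95 [0.09851769 0.10390468 0.10539945] 126
```

View pics/s10c.png

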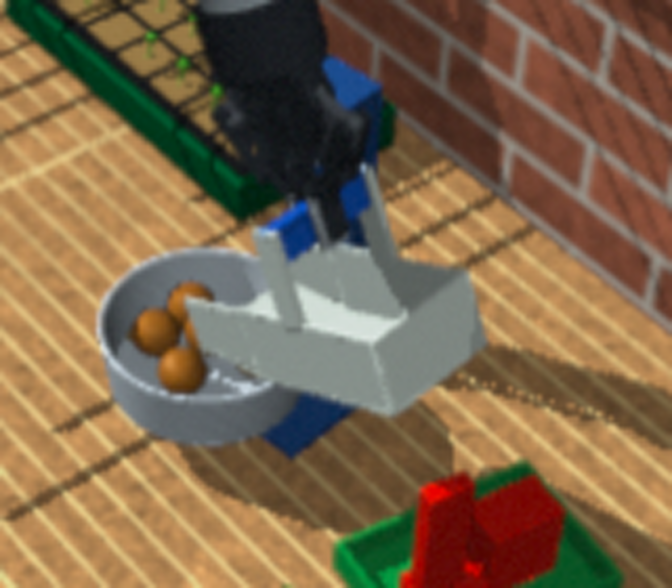

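>>> {"fn": "servo_tool", "kwargs": {"increments": "0 0 0 0 -0.2 -0.5 0.4; 0 0 0 0 -0.7 -1.5 0.4; 0 0 0 0 -1.3 -3 0.4; -0.04 0 0 0 -2 -4.6 0.4; -0.12 0 0 0 -2.7 -6 0.4; -0.2 0 0 0 -3.3 -7.3 0.4; -0.28 0 0 0 -3.6 -8 0.4; -0.36 0 0 0 -3.6 -8 0.4; -0.42 0 0 0 -3.6 -8 0.4; -0.42 0 0 0 -3.6 -8 0.4"}}

```text
time: 18.82
eef_pos: [0.62, 0.0711, 0.3542]
tcp_rot: [-0.068, 0.998, -0.0, 0.001]
contact_force: [-0.5, -0.8, -2.0]
opening: 0.123
```

```bash
python3 - <<'E'
from h import *
inc([.54,-.331,.35],Rdown(78.5)); snap('wrist','w11')
look('s11',(),())
E
```

```text
t 18.82 pos [0.62   0.0711 0.3542] rv [-0.0006  0.0026  0.3376] cm [ 13.416 -38.739   0.431] rows 9.8 open 0.123 F [-0.5 -0.8 -2. ]
rim p95 [0.09823896 0.103978   0.1063123 ] 129
```

View pics/s11c.png

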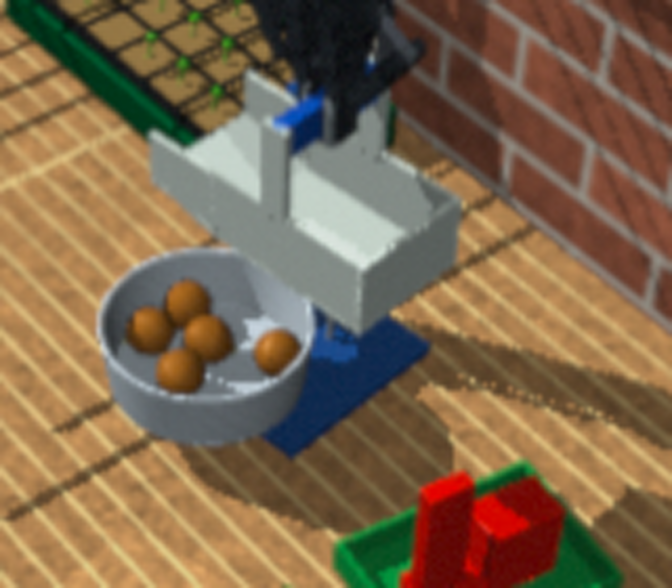

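View pics/w11.png

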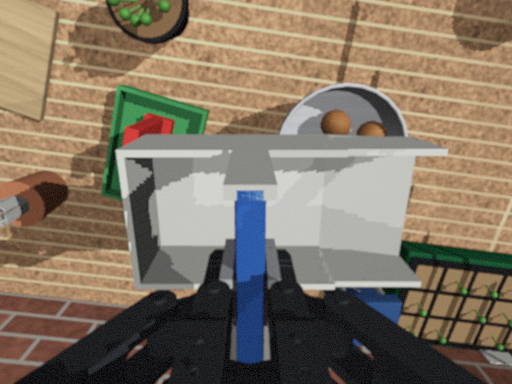

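>>> {"fn": "servo_tool", "kwargs": {"increments": "0 0 0.02 0.4 -1.2 0 0.4; 0 0 0.05 1.2 -3.5 0 0.4; 0 0 0.08 2.2 -6.3 0 0.4; 0 0 0.11 3.2 -9.2 0 0.4; 0 0 0.14 4.2 -12.2 0 0.4; 0 0 0.17 5.2 -15.2 0 0.4; 0 0 0.2 6.2 -18.2 0 0.4; 0 0 0.23 7.2 -21.2 0 0.4; 0 0 0.26 8.2 -24.1 0 0.4; 0 0 0.28 9.2 -26.8 0 0.4"}}

```text
time: 19.75
eef_pos: [0.5648, -0.2065, 0.3522]
tcp_rot: [0.071, 0.997, -0.001, -0.0]
contact_force: [1.4, -0.4, -2.5]
opening: 0.122
```

```bash
python3 - <<'E'
from h import *
inc([.539,-.328,.2],Rdown(78.3))
E
```

```text
t 19.75 pos [ 0.5648 -0.2065  0.3522] rv [-0.0019 -0.0006  0.0621] cm [  0.819 -12.359  15.245] rows 4.7 open 0.122 F [ 1.4 -0.4 -2.5]
```

>>> {"fn": "servo_tool", "kwargs": {"increments": "0 0 0.015 0.2 -2.5 0.5 0.4; 0 0 0.03 0.3 -5 2 0.4; 0 0 0.045 0.5 -7.5 4 0.4; 0 0 0.055 0.6 -9.7 6.5 0.4; 0 0 0.062 0.7 -11.4 9.5 0.4; 0 0 0.062 0.8 -12.2 12 0.4; 0 0 0.062 0.8 -12.3 14 0.4; 0 0 0.062 0.8 -12.3 15 0.4; 0 0 0.062 0.8 -12.3 15.2 0.4; 0 0 0.062 0.8 -12.3 15.2 0.4"}}

```text
time: 20.58
eef_pos: [0.5404, -0.3251, 0.2]
tcp_rot: [0.101, 0.995, 0.0, -0.001]
contact_force: [0.6, 0.7, -2.4]
opening: 0.123
```

```bash
python3 - <<'E'
from h import *
inc([.539,-.328,.117],Rdown(78.3)); snap('side','s12')
E
```

```text
t 20.58 pos [ 0.5404 -0.3251  0.2   ] rv [-0.0001 -0.001   0.0022] cm [ 0.07 -0.31  8.3 ] rows 2.0 open 0.123 F [ 0.6  0.7 -2.4]
```

View pics/s12.png

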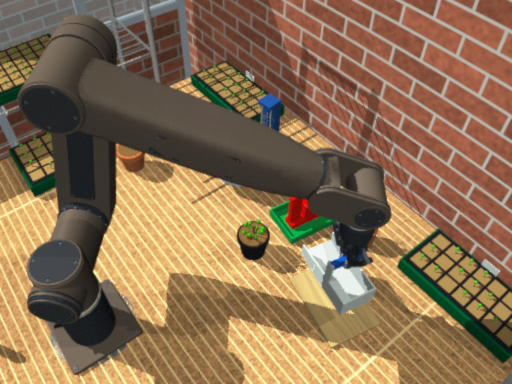

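Scoop is level above the board (340,275). Lower slowly until contact.

>>> {"fn": "servo_tool", "kwargs": {"increments": "0 0 0 0 -0.2 1.5 0.4; 0 0 0 0 -0.2 3.5 0.4; 0 0 0 0 -0.2 5.5 0.4; 0 0 0 0 -0.2 7 0.4; 0 0 0 0 -0.2 7.7 0.4; 0 0 0 0 -0.2 8 0.4; 0 0 0 0 -0.2 8.2 0.4; 0 0 0 0 -0.2 8.3 0.4; 0 0 0 0 -0.2 8.3 0.4"}}

```text
time: 21.38
eef_pos: [0.5407, -0.328, 0.1187]
tcp_rot: [0.101, 0.995, -0.001, 0.001]
contact_force: [-0.5, -0.2, -2.4]
opening: 0.126
```

>>> {"fn": "servo_tool", "kwargs": {"increments": "0 0 0 0 0 0.1 0.4; 0 0 0 0 0 0.2 0.4; 0 0 0 0 0 0.2 0.4; 0 0 0 0 0 0.2 0.4"}}

```text
time: 21.72
eef_pos: [0.54, -0.3275, 0.1153]
tcp_rot: [0.101, 0.995, -0.0, 0.0]
contact_force: [0.7, -0.6, -2.5]
opening: 0.119
```

>>> {"fn": "servo_tool", "kwargs": {"increments": "0 0 0 0 0 0.08 0.4; 0 0 0 0 0 0.12 0.4; 0 0 0 0 0 0.12 0.4"}}

```text
time: 21.97
eef_pos: [0.5402, -0.3277, 0.1147]
tcp_rot: [0.101, 0.995, -0.0, 0.0]
contact_force: [-1.2, 1.3, 1.0]
opening: 0.124
```

>>> {"fn": "servo_tool", "kwargs": {"increments": "0 0 0 0 0 0 1.8; 0 0 0 0 0 0 3; 0 0 0 0 0 0 5; 0 0 0 0 0 0 7; 0 0 0 0 0 0 8.5; 0 0 0 0 0 0 8.5; 0 0 0 0 0 0 8.5; 0 0 0 0 0 0 8.5"}}

```text
time: 22.63
eef_pos: [0.54, -0.3275, 0.114]
tcp_rot: [0.101, 0.995, -0.0, 0.0]
contact_force: [0.6, 0.1, 0.3]
opening: 0.996
```

>>> {"fn": "servo_tool", "kwargs": {"increments": "0 0 0 0 0 -1 8.5; 0 0 0 0 0 -3 8.5; 0 0 0 0 0 -6 8.5; 0 0 0 0 0 -9 8.5; 0 0 0 0 0 -12 8.5; 0 0 0 0 0 -15 8.5; 0 0 0 0 0 -17 8.5; 0 0 0 0 0 -18 8.5; 0 0 0 0 0 -18 8.5; 0 0 0 0 0 -18 8.5"}}

```text
time: 23.47
eef_pos: [0.5398, -0.3274, 0.2938]
tcp_rot: [0.101, 0.995, -0.0, 0.0]
contact_force: [0.3, -0.8, 0.2]
opening: 0.998
```

```bash
python3 - <<'E'
from h import *
inc([.539,-.328,.3],Rdown(78.3))
for n in('side','top','wrist'): snap(n,'f_'+n)
for cam in('top','side'):
    z=load('f_'+cam);p=z['p'];C=cloud(z);ok=z['d']>0
    hsv=cv2.cvtColor(p,cv2.COLOR_RGB2HSV);h,s,v=[hsv[...,i].astype(int) for i in range(3)]
    X,Y,Z=C[...,0],C[...,1],C[...,2]
    R_=lambda x0,x1,y0,y1,z0,z1:(X>x0)&(X<x1)&(Y>y0)&(Y<y1)&(Z>z0)&(Z<z1)&ok
    def box(n,m):
        Q=(C[m]*1000).astype(np.float32)
        if len(Q)>3:print(cam,n,len(Q),cv2.minAreaRect(Q[:,:2].copy()),'med',np.median(Q,0).round(1))
    box('handle',(h>100)&(h<130)&(s>120)&R_(.45,.65,-.4,-.25,.11,.15))
    box('scooprim',(s<60)&R_(.4,.7,-.45,-.18,.062,.075))
    red=((h<4)|(h>176))&(s>180)
    box('chocktab',red&R_(.55,.75,-.15,.02,.122,.14)); box('chockblock',red&R_(.55,.75,-.15,.02,.064,.08))
    r=np.hypot(X-.6045,Y-.181)
    m=(r>.071)&(r<.081)&(Z>.085)&(Z<.13)&ok&(s<70);print('rim Z',np.percentile(Z[m],[50,90,95]),m.sum())
    m=(r<.065)&(Z>.03)&(Z<.08)&ok&(s<70);print('floor Z',np.median(Z[m]),m.sum())
    box('plant',R_(.4,.52,-.14,.01,.07,.12));box('pot',R_(.3,.5,.35,.55,.05,.1))
z=load('f_side');cv2.imwrite('pics/f_c.png',cv2.resize(z['p'][110:350,190:390][:,:,::-1],None,fx=2.5,fy=2.5,interpolation=2))
E
```

```text
t 23.47 pos [ 0.5398 -0.3274  0.2938] rv [-0.      0.      0.0014] cm [ 0.071 -0.075 -0.616] rows 0.1 open 0.998 F [ 0.3 -0.8  0.2]
top scooprim 60 ((551.9657592773438, -266.8857421875), (96.64808654785156, 93.18498229980469), 78.99555969238281) med [ 589.3 -264.4   65.5]
top chocktab 57 ((622.4939575195312, -64.99366760253906), (15.795730590820312, 36.20548629760742), 81.363037109375) med [621.5 -65.2 130.8]
top chockblock 197 ((658.7705078125, -68.68050384521484), (37.26096725463867, 110.29487609863281), 81.61117553710938) med [681.5 -70.2  72.2]
rim Z [0.09735255 0.10407082 0.10497206] 291
floor Z 0.0502100901318826 750
top plant 614 ((469.0485534667969, -66.92733764648438), (86.18486022949219, 87.411376953125), 45.553741455078125) med [469.  -66.9  81.9]
top pot 695 ((362.7113952636719, 437.62615966796875), (90.03556823730469, 95.038818359375), 0.42954060435295105) med [362.3 436.4  80.6]
side handle 223 ((538.0008544921875, -328.5805969238281), (13.627425193786621, 83.87428283691406), 78.38641357421875) med [ 540.  -329.9  131.7]
side scooprim 340 ((542.943115234375, -310.4566650390625), (186.80319213867188, 95.16607666015625), 78.4707260131836) med [ 517.5 -345.2   66.2]
side chocktab 63 ((620.6233520507812, -64.95748138427734), (15.98740005493164, 33.65583419799805), 74.57359313964844) med [616.6 -66.5 130.7]
side chockblock 259 ((657.5317993164062, -70.18435668945312), (39.980552673339844, 108.22798919677734), 83.21155548095703) med [673.4 -72.9  72.4]
rim Z [0.09523418 0.10151153 0.10243012] 186
floor Z 0.05128165542792029 178
side plant 776 ((469.3460693359375, -66.3042221069336), (91.83676147460938, 87.38816833496094), 53.05592727661133) med [464.7 -72.4  81.8]
side pot 553 ((356.09283447265625, 433.80133056640625), (82.0939712524414, 95.51029968261719), 32.65795135498047) med [355.9 424.8  80.1]
```

View pics/f_c.png

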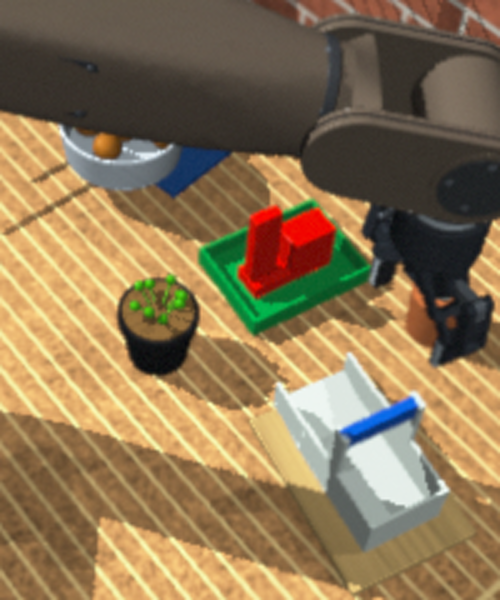

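View pics/f_top.png

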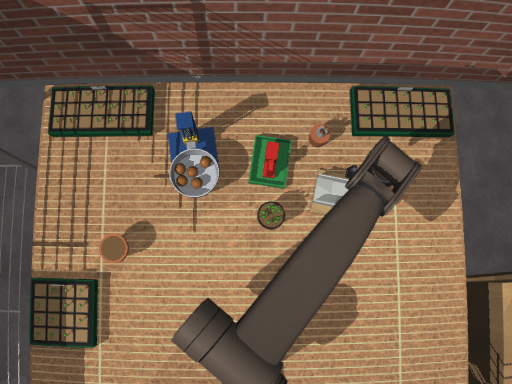

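```bash
python3 -c "
from plant import ctrl
print(ctrl.get_state()['dq'].round(4)); print(ctrl.sign_off())"
```

```text
[ 0.0012  0.0042 -0.0034  0.0006  0.      0.0028]
the job is handed in; nothing more can be done
None
```

I drew the chock out about 87 mm and stood it in the green tray. I then poured all five bulbs into the pan at about 24° of tilt and set the empty scoop back on its board. The job was handed in at about 23.6 s; no verdict is reported.

Last camera checks before handing in:
- **Chock:** upright, within about 2 mm of the tray's middle.
- **Pan:** floor at 50–51 mm, against 75 mm when raised, so it is on its stop. The rim reads 102–105 mm where about 100 mm is expected; I put that down to depth noise.
- **Bulbs:** the top view shows all five in the pan.
- **Scoop:** back at its starting height and heading on the board, origin about 4 mm from the middle, gripper open and clear above it. The arm hid its handle from the top camera, so this comes from the side view.
- **Bystanders:** the top view puts the seedling pot and the terracotta pot where they were. The side view gave the terracotta pot some 6–9 mm off because the arm partly covered it. I checked the label holder only by eye, and it looks unmoved.

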